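# Snap the cover onto the filter housing with the seating tool

## Task

The blue cover is only resting on the four spring clips of the filter housing. Take the green-handled seating tool from its stand, hold it upright and centred on the cover, and press straight down until all four clips snap over the cover and it sits fully home and level; do not push the cover with the gripper itself. Then stand the tool upright in its round stand again, let go, and leave the other things on the bench where they are.

Things in the scene. Friction and masses are not known exactly. Their poses are not given: they have to be found in the camera images.
- housing: Fixed filter housing: white round body 78 mm across on a grey foot flange 112 mm across; origin at the centre of its underside, z up. Two hose ports reach out along its x axis to 63 mm from the centre. Four steel spring clips stand at 45, 135, 225 and 315 degrees from its x axis, up to 70 mm high and 45 mm from the centre; the cover pushes their sloped noses outward, then they snap over its flange.
- rim (a point): Centre of the housing's flat rigid rim (black seal), 50 mm above the housing's origin, on which the cover's underside lies when home. The tops of the clips are 20 mm higher.
- cover: Loose blue snap cover, 0.07 kg: flange 76 mm across, 8 mm thick, under a ribbed round boss 56 mm across, 24 mm high in all; origin at the centre of its underside, z up. It starts on the clip noses, underside 14 mm above the rim. Spreading the clips takes 5 to 12 N, 3 to 4 mm down; then it needs under 4 N to the rim; below 2 mm the clips close over it. On the rigid rim the force rises at once.
- cover_top (a point): Centre of the flat top of the cover's boss (a white disc 40 mm across marks it), 24 mm above the cover's origin: 74 mm above the housing's origin when home.
- seating_tool: Loose seating tool, 0.2 to 0.4 kg, standing upright in its stand: flat round grey foot 60 mm across and 16 mm thick, with an upright round green handle 28 mm across on it, 85 mm high in all; origin at the centre of the foot's underside, z along the handle, away from the foot.
- tool_grip (a point): Centre of the seating tool, on the axis of its handle, 42.5 mm above the underside of the foot and 26.5 mm above the foot's upper face. The handle is round: any yaw of grasp will do.
- tool_foot (a point): Centre of the flat underside of the tool's foot, which presses on the cover's boss.
- stand: Round dark steel dish fixed to the bench, 100 mm across, with a rim 6 mm wide and 12 mm high round a flat floor 88 mm across and 6 mm above its origin; origin at the centre of its underside on the bench.
- beaker: Bystander: clear glass beaker 73 mm across and 94 mm high, behind the work; origin at the centre of its underside.
- reagent_bottle: Bystander: white bottle with red cap, 52 mm across and 123 mm high, behind the work; origin at the centre of its underside.
- tip_box: Bystander: grey box of pipette tips with a clear lid, 82 x 112 x 62 mm, on the left of the work; origin at the centre of its underside.

How it is judged:
By the outcome, as a careful person would: the job done as asked, in the order asked, and still so for the second after the job is handed in, with the robot touching nothing.
It also fails if it takes over 51 s, if anything falls off the work surface, if the arm or the gripper's body presses on something with over 40 N, if the wrist force passes 120 N, or if a joint passes its speed limit or range.

## Robot

A 7-joint arm with a two-finger parallel gripper is mounted at the origin on a cart in front of the work surface, level with it; the furniture and walls round the work are solid. World frame = base frame: x ahead of the robot, y to its left, z up, the work surface at z = 0. Lengths are in m, angles in rad, forces in N, time in s.
With the tool pointing down it reaches from about 0.4 to 0.85 m from the base axis. Payload 4.5 kg.
Tool frame: the origin (TCP) lies midway between the tips of the shut fingers; the grasp point (between the pads) lies 19 mm behind it; z points along the fingers, y is the direction in which the jaws open and shut (so a half turn about z gives the same grasp; the last joint's range is limited). The gripper opens to 88 mm and grips with 3 to 60 N. Pads are 18 mm wide; open, the fingers measure 123 mm over their backs; the gripper's body (75 mm by 187 mm) begins 45 mm behind the grasp point.
Start: joints at [1.264, 0.689, -0.195, 1.565, 0.157, 0.902, -0.215], TCP at [0.209, -0.589, 0.239] pointing down, gripper open.
Joint ranges: [-3.01, 3.01], [-0.46, 2.08], [-1.47, 1.51], [0.13, 2.56], [-1, 4.14], [0.04, 2.09], [-2.66, 2.66]. Speed limits (rad/s): [2.57, 2.57, 3.14, 3.14, 3.14, 3.14, 3.14].

## Interface

Orientations are given as a unit quaternion [w, x, y, z].
In Python, from workcell import r, imaging gives the robot as it stands. The module is installed in compiled form; this text tells all that it offers. Calls block until the motion is done:
- r.goto(position, orientation): joint-space move of the TCP to a pose.
- r.move_linear(position, vel=0.15, attitude=None, threshold=None): straight line of the TCP; attitude=None keeps the orientation; vel is the mean speed in m/s. With threshold (N) it stops when the force on the tool has changed by that much, and returns True; else False.
- r.move_j(angles): joint-space move.
- r.set_gripper(opening): opening from 0.0 (shut) to 1.0 (fully open); the grip force is fixed at half the most; returns when the fingers have stopped.
- r.sleep(seconds).
- r.ik(position, orientation): joint angles nearest the present ones, or None.
- r.get_state(): the state.
- imaging.read_camera(name): name is "side" or "top"; returns (picture, depth): 384x512x3 uint8, red, green, blue; 384x512 float32, m along the optical axis (not along the pixel's ray), 0 where there is no reading.
- imaging.camera_info(name): a dict with "intrinsics" (3x3 intrinsics, pixels), "R" (3x3) and "t" (3): a world point X has camera coordinates R X + t. Camera axes: x right, y down, z forward; pixel columns grow to the right and rows downward; lengths in m; the calibration is good to about 2 mm. A picture is of the moment at which its call begins. camera_info takes no time and is no camera call.
A pose or a line that the arm cannot do raises r.Unreachable and nothing moves.
- r.close_job(): hands the job in, once; it reports no verdict.
The state is a dict: "time_s": time; "q": joint angles; "qd": joint speeds; "effort": joint torques, N m; "eef_pos": TCP position; "ee_rot": TCP orientation; "wrist_force": force on the tool from outside, world axes, zero at the start; "moment": the same for the moment, N m; "gripper_width": opening from 0.0 (shut) to 1.0 (fully open).
Only numpy, scipy, OpenCV 4.12 (cv2) and the standard library are available. Lean on these libraries where they do the work, as an engineer would, in place of code of your own. Each camera call takes 0.05 s, during which the arm holds its last target.

## Working session

There is one attempt and no reset: what is moved stays moved. The work goes in short steps, each a Python script; the robot and the scene stay as the last script left them, time stands still between calls to the robot, and variables do not carry over. Pictures are saved under pics/ and viewed, and the job is handed in when it is done.

```bash
mkdir -p pics; python3 - <<'E'
from workcell import r, imaging
import cv2,numpy as np
np.set_printoptions(precision=4,suppress=True)
for n in("side","top"):
    p,d=imaging.read_camera(n); cv2.imwrite(f"pics/a_{n}.png",p[:,:,::-1]); np.savez(f"a_{n}.npz",p=p,d=d)
    print(n,imaging.camera_info(n))
print(r.get_state())
E
```

```text
side {'intrinsics': array([[353.4029,   0.    , 258.5975],
       [  0.    , 353.4029, 190.7254],
       [  0.    ,   0.    ,   1.    ]]), 'R': array([[ 0.9915, -0.1291,  0.0163],
       [-0.0796, -0.701 , -0.7087],
       [ 0.103 ,  0.7014, -0.7053]]), 't': array([-0.6087,  0.1807,  1.0011])}
top {'intrinsics': array([[414.1998,   0.    , 253.0515],
       [  0.    , 414.1998, 195.1922],
       [  0.    ,   0.    ,   1.    ]]), 'R': array([[ 0.0285, -0.9996,  0.0086],
       [-0.9936, -0.0293, -0.1088],
       [ 0.109 , -0.0055, -0.994 ]]), 't': array([0.0971, 0.6359, 1.3806])}
{'time_s': 0.1, 'q': array([ 1.2638,  0.6899, -0.1945,  1.5662,  0.1573,  0.9025, -0.2151]), 'qd': array([-0.0003, -0.0024,  0.0006, -0.0025,  0.0006, -0.0001, -0.0012]), 'effort': array([ -0.003 , -52.85  ,  -1.2718, -15.3837,  -0.0527,   0.002 ,
         0.0001]), 'eef_pos': array([ 0.2087, -0.5885,  0.238 ]), 'ee_rot': array([-0.0008,  0.9855,  0.1696, -0.0002]), 'wrist_force': array([-0.4689,  0.144 , -0.8889]), 'moment': array([ 0.0372, -0.0131,  0.0082]), 'gripper_width': 1.0000474477291008}
```

View pics/a_side.png

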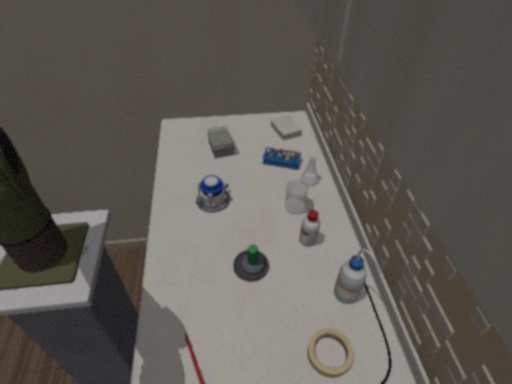

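View pics/a_top.png

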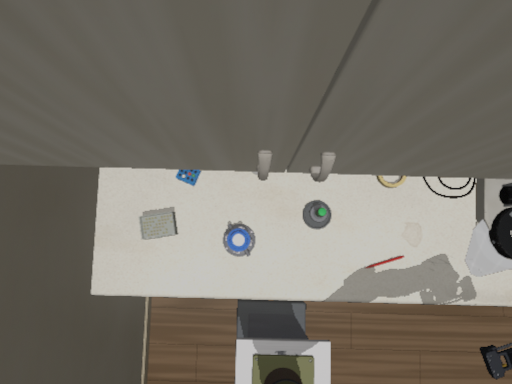

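The side view shows the housing and cover at about (212,190) and the tool in its stand at about (252,262). The top view shows the cover at about (239,240) and the tool at about (320,212). Next I measure them.

```bash
cat > h.py <<'E'
import cv2,numpy as np
np.set_printoptions(precision=4,suppress=True)
from workcell import r, imaging
def ray(n,uv,z):
    c=imaging.camera_info(n);K,R,t=c["intrinsics"],c["R"],c["t"]
    C=-R.T@t; d=R.T@np.linalg.inv(K)@np.array([uv[0],uv[1],1.]); return C+d*(z-C[2])/d[2]
def pts(n,d):
    c=imaging.camera_info(n);K,R,t=c["intrinsics"],c["R"],c["t"]
    v,u=np.mgrid[0:384,0:512]; P=np.stack([(u-K[0,2])/K[0,0]*d,(v-K[1,2])/K[1,1]*d,d],-1)
    return (P-t)@R
def proj(n,X):
    c=imaging.camera_info(n); x=c["intrinsics"]@(c["R"]@np.array(X)+c["t"]); return x[:2]/x[2]
E
python3 - <<'E'
from h import *
boxes={"side":{"tool":(225,235,280,285),"cover":(190,165,240,215)},"top":{"tool":(298,195,340,235),"cover":(218,215,262,262)}}
for n in boxes:
    f=np.load(f"a_{n}.npz");p,d=f["p"],f["d"];P=pts(n,d);hsv=cv2.cvtColor(p,cv2.COLOR_RGB2HSV)
    for k,b in boxes[n].items():
        s=np.s_[b[1]:b[3],b[0]:b[2]]
        H=hsv[s].astype(int);Q=P[s].reshape(-1,3)
        gm=(H[...,0]>40)&(H[...,0]<85)&(H[...,1]>120)
        bm=(H[...,0]>100)&(H[...,0]<130)&(H[...,1]>140)
        m=gm if k=="tool" else bm
        v,u=np.nonzero(m);print(n,k,m.sum(),"px",u.mean()+b[0],v.mean()+b[1],u.min()+b[0],u.max()+b[0],v.min()+b[1],v.max()+b[1])
        q=Q[m.ravel()]; print("  z pct",np.percentile(q[:,2],[2,50,98]),"med",np.median(q,0))
        zt=np.percentile(q[:,2],90); 
        tp=q[q[:,2]>zt-.008]; print("  top pts mean",tp.mean(0),"mid",(tp.min(0)+tp.max(0))/2)
    a=p[::1]; 
    crop=[cv2.resize(p[b[1]-15:b[3]+15,b[0]-15:b[2]+15],(390,390),interpolation=cv2.INTER_CUBIC) for b in boxes[n].values()]
    cv2.imwrite(f"pics/crop_{n}.png",np.hstack(crop)[:,:,::-1])
E
```

```text
side tool 131 px 252.41221374045801 254.45801526717557 248 256 246 264
  z pct [0.0379 0.0788 0.0941] med [ 0.5808 -0.122   0.0788]
  top pts mean [ 0.5807 -0.117   0.0906] mid [ 0.5801 -0.1158  0.0895]
side cover 186 px 211.6451612903226 187.88172043010752 200 222 180 194
  z pct [0.0512 0.0739 0.0893] med [0.4863 0.1364 0.0739]
  top pts mean [0.482  0.1404 0.0848] mid [0.4834 0.1453 0.0848]
top tool 52 px 321.5 211.5 318 325 208 215
  z pct [0.0797 0.0895 0.0953] med [ 0.5798 -0.1085  0.0895]
  top pts mean [ 0.5775 -0.1049  0.1171] mid [0.535  0.0009 0.763 ]
top cover 209 px 238.25837320574163 239.53588516746413 228 249 229 250
  z pct [0.0662 0.0738 0.0931] med [0.4801 0.1586 0.0738]
  top pts mean [0.4781 0.1532 0.1214] mid [0.4794 0.1548 0.7615]
```

```bash
python3 -c "
import cv2,numpy as np
a=cv2.imread('pics/crop_side.png');b=cv2.imread('pics/crop_top.png')
cv2.imwrite('pics/crops.png',cv2.resize(np.vstack([a,b]),(600,600)))"
```

```text
(no output)
```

View pics/crops.png

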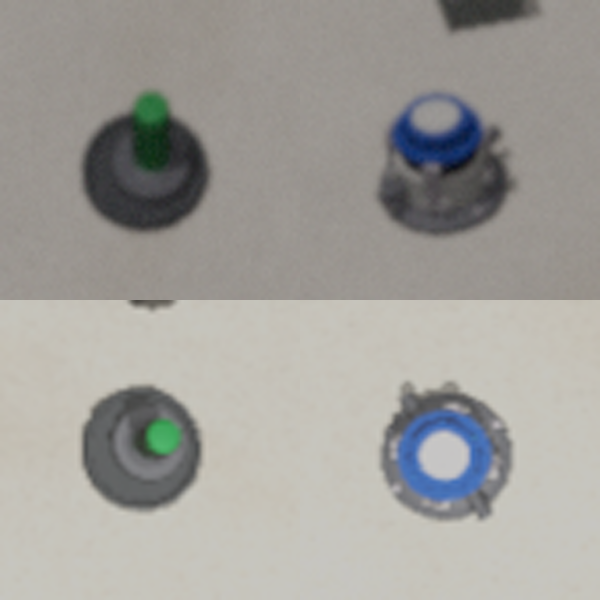

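Crops show clear features: the white disc centred on the cover, the brighter green disc on top of the handle, and the dark stand ring. I triangulate the discs from both views.

```bash
python3 - <<'E'
from h import *
def tri(uv):
    A=[];B=[]
    for n,x in uv.items():
        c=imaging.camera_info(n);M=c["intrinsics"]@np.c_[c["R"],c["t"]]
        for i in (0,1):
            w=x[i]*M[2]-M[i]; w=w/np.linalg.norm(w[:3]);A.append(w[:3]);B.append(-w[3])
    s=np.linalg.lstsq(np.array(A),np.array(B),rcond=None); return s[0],s[1]
U={"cover":{},"handle":{},"stand":{}}
for n,bc,bt in(("side",(190,165,240,215),(225,235,280,285)),("top",(218,215,262,262),(298,195,340,235))):
    p=np.load(f"a_{n}.npz")["p"];S=6
    def up(b): return cv2.resize(p[b[1]:b[3],b[0]:b[2]],None,fx=S,fy=S,interpolation=cv2.INTER_CUBIC)
    def back(c,b): return np.array([(c[0]+.5)/S-.5+b[0],(c[1]+.5)/S-.5+b[1]])
    I=up(bc);h=cv2.cvtColor(I,cv2.COLOR_RGB2HSV)
    bl=((h[...,0]>100)&(h[...,0]<130)&(h[...,1]>120)).astype(np.uint8)
    cs,hi=cv2.findContours(bl,cv2.RETR_CCOMP,cv2.CHAIN_APPROX_NONE)
    holes=[c for c,q in zip(cs,hi[0]) if q[3]>=0]; c=max(holes,key=cv2.contourArea)
    e=cv2.fitEllipse(c);U["cover"][n]=back(e[0],bc);print(n,"disc",U["cover"][n],np.array(e[1])/S)
    I=up(bt);h=cv2.cvtColor(I,cv2.COLOR_RGB2HSV)
    g=((h[...,0]>40)&(h[...,0]<85)&(h[...,1]>110)); vv=h[...,2]
    thr=.5*(np.percentile(vv[g],95)+np.percentile(vv[g],15)) if n=="side" else 90
    m=(g&(vv>thr)).astype(np.uint8)
    cs,_=cv2.findContours(m,cv2.RETR_EXTERNAL,cv2.CHAIN_APPROX_NONE);c=max(cs,key=cv2.contourArea);e=cv2.fitEllipse(c)
    U["handle"][n]=back(e[0],bt);print(n,"handle",U["handle"][n],np.array(e[1])/S,thr)
    g8=cv2.cvtColor(I,cv2.COLOR_RGB2GRAY);m=((g8<(115))).astype(np.uint8)|g.astype(np.uint8)
    cs,_=cv2.findContours(m,cv2.RETR_EXTERNAL,cv2.CHAIN_APPROX_NONE);c=max(cs,key=cv2.contourArea)
    e=cv2.fitEllipse(cv2.convexHull(c));U["stand"][n]=back(e[0],bt);print(n,"stand",U["stand"][n],np.array(e[1])/S,e[2])
for k,z in(("cover",.088),("handle",.091),("stand",.009)):
    print(k,*[ray(n,U[k][n],z) for n in U[k]],"tri",*tri(U[k]))
print([(-imaging.camera_info(n)["R"].T@imaging.camera_info(n)["t"]) for n in("side","top")])
E
```

```text
Traceback (most recent call last):
ValueError: max() iterable argument is empty
```

```bash
cat > m.py <<'E'
from h import *
def tri(uv):
    A=[];B=[]
    for n,x in uv.items():
        c=imaging.camera_info(n);M=c["intrinsics"]@np.c_[c["R"],c["t"]]
        for i in (0,1):
            w=x[i]*M[2]-M[i]; w=w/np.linalg.norm(w[:3]);A.append(w[:3]);B.append(-w[3])
    s=np.linalg.lstsq(np.array(A),np.array(B),rcond=None); return s[0],s[1]
S=6
def up(p,b): return cv2.resize(p[b[1]:b[3],b[0]:b[2]],None,fx=S,fy=S,interpolation=cv2.INTER_CUBIC)
def back(c,b): return np.array([(c[0]+.5)/S-.5+b[0],(c[1]+.5)/S-.5+b[1]])
def big(m):
    cs,_=cv2.findContours(m.astype(np.uint8),cv2.RETR_EXTERNAL,cv2.CHAIN_APPROX_NONE);return max(cs,key=cv2.contourArea)
def disc(p,b):
    I=up(p,b);h=cv2.cvtColor(I,cv2.COLOR_RGB2HSV)
    bl=(h[...,0]>100)&(h[...,0]<130)&(h[...,1]>120)
    hull=cv2.convexHull(big(bl)); f=np.zeros(bl.shape,np.uint8);cv2.fillConvexPoly(f,hull,1)
    w=(f>0)&(h[...,1]<90)&(h[...,2]>110)
    e=cv2.fitEllipse(big(w));return back(e[0],b),np.array(e[1])/S
E
python3 - <<'E'
from m import *
U={"cover":{},"handle":{},"stand":{}}
for n,bc,bt in(("side",(190,165,240,215),(225,235,280,285)),("top",(218,215,262,262),(298,195,340,235))):
    p=np.load(f"a_{n}.npz")["p"]
    U["cover"][n],ax=disc(p,bc);print(n,"disc",U["cover"][n],ax)
    I=up(p,bt);h=cv2.cvtColor(I,cv2.COLOR_RGB2HSV)
    g=((h[...,0]>40)&(h[...,0]<85)&(h[...,1]>110)); vv=h[...,2]
    thr=.5*(np.percentile(vv[g],95)+np.percentile(vv[g],15)) if n=="side" else 90
    e=cv2.fitEllipse(big(g&(vv>thr)))
    U["handle"][n]=back(e[0],bt);print(n,"handle",U["handle"][n],np.array(e[1])/S,thr)
    g8=cv2.cvtColor(I,cv2.COLOR_RGB2GRAY)
    bg=np.percentile(g8,95); 
    e=cv2.fitEllipse(cv2.convexHull(big((g8<.65*bg)|g)));U["stand"][n]=back(e[0],bt);print(n,"stand",U["stand"][n],np.array(e[1])/S,bg)
for k,z in(("cover",.088),("handle",.091),("stand",.009)):
    print(k,*[ray(n,U[k][n],z) for n in U[k]],"tri",*tri(U[k]))
print([(-imaging.camera_info(n)["R"].T@imaging.camera_info(n)["t"]) for n in("side","top")])
E
```

```text
side disc [210.8583 182.0256] [ 6.2775 14.8773]
side handle [252.3052 248.9733] [7.4277 8.3708] 81.0
side stand [250.9253 263.884 ] [34.8682 36.2983] 151.0
top disc [238.0536 239.4276] [12.865 12.94 ]
top handle [321.5068 211.471 ] [7.7963 7.9834] 90
top stand [316.3248 214.1496] [28.1663 28.9031] 196.0
cover [0.483  0.1525 0.088 ] [0.4811 0.1604 0.088 ] tri [0.4819 0.1606 0.0803] [0.]
handle [ 0.5809 -0.1155  0.091 ] [ 0.5797 -0.1094  0.091 ] tri [ 0.5809 -0.1106  0.0841] [0.]
stand [ 0.5784 -0.1063  0.009 ] [ 0.576  -0.1056  0.009 ] tri [ 0.5773 -0.1058  0.0081] [0.]
[array([ 0.5148, -0.6541,  0.8441]), array([0.4787, 0.1232, 1.4406])]
```

```bash
python3 - <<'E'
from m import *
d=np.load("a_top.npz")["d"];P=pts("top",d)
for uv in((250,100),(350,100),(265,165),(325,165),(187,177),(290,172)): print(uv,P[uv[1],uv[0]])
d=np.load("a_side.npz")["d"];P=pts("side",d)
for k,uv in dict(bottle=(308,238),cap=(312,216),beaker=(297,200),bigb=(352,278),box=(222,142)).items(): print(k,P[uv[1],uv[0]])
s=r.get_state()
for z in(.2,.0295):print(r.ik([.580,-.1094,z],[0,1,0,0]))
print(r.ik([.4815,.1604,.15],[0,1,0,0]))
# side-view prediction check
for X in ([.5797,-.1094,.091],[.4811,.1604,.088]): print(proj("side",X))
a=cv2.imread("pics/a_side.png");cv2.imwrite("pics/z1.png",np.hstack([cv2.resize(a[238:272,235:270],(400,390),interpolation=cv2.INTER_NEAREST),cv2.resize(a[170:205,195:230],(400,390),interpolation=cv2.INTER_NEAREST)]))
E
```

```text
(250, 100) [0.5973 0.1263 1.0996]
(350, 100) [0.5977 0.0427 1.1061]
(265, 165) [0.5792 0.1055 0.8967]
(325, 165) [0.5811 0.026  0.8995]
(187, 177) [0.6898 0.3446 0.0282]
(290, 172) [0.5971 0.0573 0.7409]
bottle [ 0.7469 -0.0615  0.0422]
cap [ 0.7511 -0.05    0.1235]
beaker [0.7392 0.0655 0.0674]
bigb [ 0.8027 -0.2421  0.1138]
box [0.5292 0.3847 0.0641]
[ 0.1245  0.6874 -0.0279  1.7196  0.0264  0.7349 -1.4874]
[ 0.1032  0.9499  0.0091  1.8048 -0.0196  0.387  -1.4442]
[-0.4939  0.6849  0.1326  2.0113 -0.1907  0.4569 -1.7902]
[251.5788 247.1089]
[210.159  180.3303]
```

View pics/z1.png

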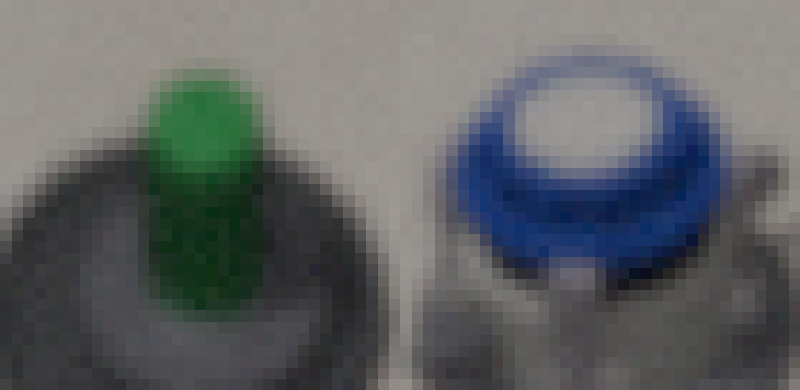

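The zoom shows the handle top at about (252.4,248.0) and the white disc at about (211.0,180.5). That is within about 1 px of what the top view predicts. I grasp now.

```bash
python3 - <<'E'
from m import *
Q=[0,1,0,0]
r.goto([.5805,-.1102,.17],Q)
print(r.get_state()["time_s"],r.get_state()["eef_pos"])
print(r.move_linear([.5805,-.1102,.0295],vel=.1,threshold=10))
s=r.get_state();print(s["time_s"],s["eef_pos"],s["wrist_force"])
r.set_gripper(0.0)
s=r.get_state();print(s["time_s"],s["eef_pos"],s["wrist_force"],s["gripper_width"]*88)
for n in("side","top"):
    p,d=imaging.read_camera(n); cv2.imwrite(f"pics/b_{n}.png",p[:,:,::-1]); np.savez(f"b_{n}.npz",p=p,d=d)
a=cv2.imread("pics/b_side.png");cv2.imwrite("pics/b.png",np.hstack([cv2.resize(a[215:295,210:290],(400,400)),cv2.resize(cv2.imread("pics/b_top.png")[180:260,210:350],(400,400))]))
E
```

```text
2.2833 [ 0.5803 -0.1118  0.1701]
False
3.8417 [ 0.581  -0.1103  0.0301] [ 0.3631  0.4192 -1.5051]
4.7833 [ 0.5805 -0.1103  0.0295] [ 0.4224 -0.1586 -0.9783] 27.152479665131626
```

View pics/b.png

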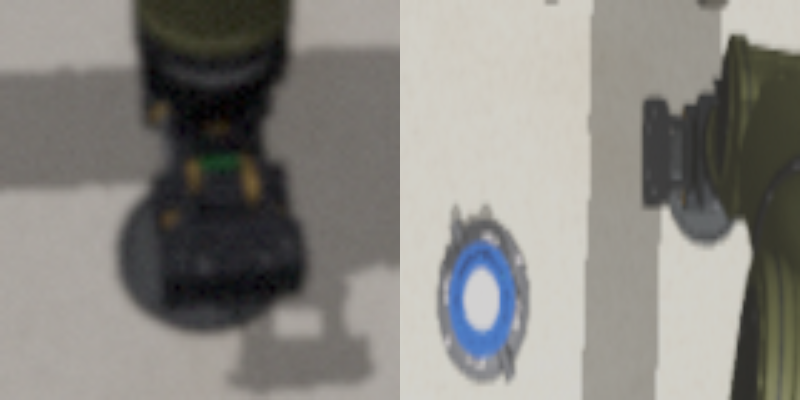

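The handle is held at a reading of 27 mm, and the side view shows green between the pads. Next I lift and move over the cover.

```bash
python3 - <<'E'
from m import *
Q=[0,1,0,0]
r.move_linear([.5805,-.1102,.17],vel=.12)
s=r.get_state();print(s["time_s"],s["wrist_force"],s["moment"],s["gripper_width"]*88)
r.move_linear([.4818,.1602,.17],vel=.15,attitude=Q)
r.move_linear([.4818,.1602,.13],vel=.08)
r.sleep(.4)
s=r.get_state();print(s["time_s"],s["eef_pos"],s["ee_rot"],s["wrist_force"],s["gripper_width"]*88)
for n in("side","top"):
    p,d=imaging.read_camera(n); cv2.imwrite(f"pics/c_{n}.png",p[:,:,::-1]); np.savez(f"c_{n}.npz",p=p,d=d)
a=cv2.imread("pics/c_side.png");cv2.imwrite("pics/c.png",np.hstack([cv2.resize(a[155:215,180:240],(400,400),interpolation=cv2.INTER_CUBIC),cv2.resize(cv2.imread("pics/c_top.png")[210:270,208:268],(400,400),interpolation=cv2.INTER_CUBIC)]))
E
```

```text
6.2 [-0.3643 -0.0423 -3.9725] [ 0.0672  0.0692 -0.0271] 27.198575847243838
9.3167 [0.4819 0.1603 0.1302] [-0.0001  1.      0.      0.0002] [ 0.3902  0.0441 -4.7264] 27.512836649186198
```

View pics/c.png

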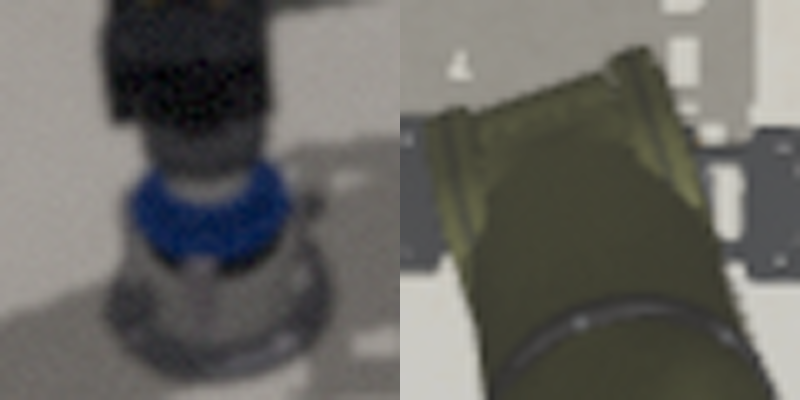

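In the zoom, the foot sits above the boss, with its edges at about 145 to 268 and the boss edges at about 132 to 292. I check the axis numerically.

```bash
python3 - <<'E'
from m import *
for z in(.1145,.1065,.088,.08,.01):print(z,proj("side",[.4818,.1602,z]), proj("side",[.4828,.1602,z])[0],proj("side",[.4818,.1612,z]))
p=np.load("c_side.npz")["p"]
g=cv2.cvtColor(p,cv2.COLOR_RGB2GRAY).astype(float)
for v in range(172,190):print(v,g[v,194:230].astype(int))
h=cv2.cvtColor(p,cv2.COLOR_RGB2HSV)
for v in range(178,196):
    m=(h[v,190:235,0]>100)&(h[v,190:235,0]<130)&(h[v,190:235,1]>120);u=np.nonzero(m)[0]+190
    if len(u):print(v,u.min(),u.max())
E
```

```text
0.1145 [209.6959 174.0454] 210.02421929370695 [209.6854 173.8275]
0.1065 [209.907  175.9736] 210.2336788311345 [209.8965 175.7555]
0.088 [210.3871 180.3568] 210.70983206901977 [210.3764 180.1385]
0.08 [210.5912 182.2202] 210.91225890707236 [210.5804 182.0019]
0.01 [212.292  197.7492] 212.59921000533885 [212.2806 197.5307]
172 [150 135  97  50  36  40  42  37  21  20  21  23  19  10  11   3  10  11
  15  19  26  26  25  35  37  59  97 128 149 154 155 157 156 156 155 154]
173 [155 145 116  88  81  84  73  51  40  29  25  30  16  14  26  16  23  17
  17  32  39  41  41  46  47  70 109 138 150 154 155 154 154 154 156 156]
174 [154 152 139 129 124 124 107  72  49  46  40  38  32  27  25  20  27  24
  31  34  46  51  49  51  49  73 113 143 152 152 154 151 153 155 155 156]
175 [157 156 154 150 151 145 126  91  60  47  48  49  42  37  31  34  32  42
  39  44  47  56  52  55  47  74 111 139 151 151 148 145 146 145 148 147]
176 [158 158 154 156 153 152 136  97  60  51  48  47  44  48  40  48  48  47
  53  50  54  50  52  45  52  82 119 141 145 142 134 127 128 127 130 128]
177 [158 158 155 159 
[... 1421 characters left out ...]
42  43  35  25  28  27  30  27  40  41  46  65  64  55  64  76  95]
187 [153 153 146 129 102  75  55  37  37  30  32  29  32  39  35  39  42  28
  37  33  30  33  31  26  25  31  33  37  46  60  63  68  62  72  87  96]
188 [154 154 150 132 106  79  56  41  35  35  28  34  33  34  36  36  28  29
  29  32  29  33  25  30  34  40  38  40  47  68  70  70  79  88  98 101]
189 [154 155 152 138 108  80  66  53  43  34  34  33  32  27  33  28  31  30
  25  33  28  34  37  33  33  35  33  40  58  73  75  70  85  97 104 102]
180 218 220
181 203 220
182 202 221
183 201 221
184 201 222
185 200 222
186 200 222
187 201 222
188 201 221
189 202 221
190 202 220
191 203 219
192 204 218
193 205 217
194 213 214
```

```bash
python3 - <<'E'
from m import *
from scipy.optimize import least_squares
P=pts("side",np.load("c_side.npz")["d"]);p=np.load("c_side.npz")["p"]
print("rows at cols 206..214: xyz")
for v in range(170,194):
    q=P[v,205:217];print(v,np.median(q,0),q[:,2].std().round(4))
def fit(P,sl,R):
    q=P[sl].reshape(-1,3);f=lambda c:np.hypot(q[:,0]-c[0],q[:,1]-c[1])-R
    s=least_squares(f,[.482,.165],loss="soft_l1",f_scale=.003);return s.x,len(q),np.std(s.fun)
print("foot",fit(P,np.s_[177:181,203:218],.03))
print("boss",fit(P,np.s_[187:191,203:219],.028))
P0=pts("side",np.load("a_side.npz")["d"])
print("boss0",fit(P0,np.s_[187:191,203:219],.028))
for v in range(174,192):
    q=P0[v,206:216];print(v,np.median(q,0))
E
```

```text
rows at cols 206..214: xyz
170 [0.4886 0.0759 0.2048] 0.0015
171 [0.4883 0.0746 0.202 ] 0.0007
172 [0.488  0.0749 0.1983] 0.0013
173 [0.4856 0.1339 0.142 ] 0.0229
174 [0.4852 0.1352 0.1369] 0.0074
175 [0.4846 0.1428 0.1255] 0.0041
176 [0.4843 0.1406 0.1246] 0.0014
177 [0.4842 0.1375 0.1228] 0.0012
178 [0.484  0.1334 0.122 ] 0.002
179 [0.4837 0.1333 0.118 ] 0.0026
180 [0.4834 0.1328 0.1156] 0.0025
181 [0.4832 0.1324 0.1113] 0.0081
182 [0.4819 0.1525 0.088 ] 0.0057
183 [0.4817 0.1477 0.0879] 0.0014
184 [0.4817 0.1432 0.0882] 0.0015
185 [0.4815 0.1391 0.0881] 0.0013
186 [0.4813 0.136  0.0865] 0.0017
187 [0.481  0.1354 0.0834] 0.0018
188 [0.4807 0.1345 0.0797] 0.0024
189 [0.4804 0.1333 0.0771] 0.0029
190 [0.48   0.1331 0.0725] 0.0013
191 [0.4798 0.1299 0.0718] 0.0013
192 [0.4797 0.1252 0.0714] 0.0017
193 [0.4795 0.1261 0.0674] 0.0071
foot (array([0.4837, 0.1619]), 60, np.float64(0.1007966732438148))
boss (array([0.4824, 0.1598]), 64, np.float64(0.0025582333268471067))
boss0 (array([0.4824, 0.1595]), 64, np.float64(0.0021385344045527404))
174 [0.4795 0.2873 0.0005]
175 [0.483  0.184  0.0884]
176 [0.4828 0.18   0.0882]
177 [0.4828 0.175  0.0893]
178 [0.4825 0.1702 0.0885]
179 [0.4823 0.166  0.0878]
180 [0.4823 0.1603 0.0894]
181 [0.482  0.157  0.0882]
182 [0.4819 0.1514 0.0886]
183 [0.4817 0.1477 0.0883]
184 [0.4816 0.1433 0.0883]
185 [0.4815 0.1378 0.0887]
186 [0.4813 0.1351 0.0877]
187 [0.4811 0.1334 0.0851]
188 [0.4807 0.1338 0.081 ]
189 [0.4804 0.1339 0.0761]
190 [0.48   0.1332 0.0723]
191 [0.4798 0.1293 0.0723]
```

Side depth puts the cover at about (.4824,.1597) and the foot at about (.4835,.162), so I shift by (-0.5,-1.7) mm. Then I press with a force stop.

```bash
python3 - <<'E'
from m import *
x,y=.4813,.1586
def st(l):
    s=r.get_state();print(l,round(s["time_s"],2),s["eef_pos"],s["wrist_force"],s["moment"],round(s["gripper_width"]*88,2))
r.move_linear([x,y,.118],vel=.04);r.sleep(.2);st("pre")
print(r.move_linear([x,y,.102],vel=.02,threshold=22));st("mid")
print(r.move_linear([x,y,.094],vel=.015,threshold=22));st("end")
r.sleep(.3);st("hold")
for n in("side",):
    p,d=imaging.read_camera(n); cv2.imwrite(f"pics/d_{n}.png",p[:,:,::-1]); np.savez(f"d_{n}.npz",p=p,d=d)
cv2.imwrite("pics/d.png",cv2.resize(p[155:215,180:240,::-1],(500,500),interpolation=cv2.INTER_CUBIC))
E
```

```text
pre 10.07 [0.4815 0.1587 0.1181] [ 0.7062 -0.8313 -2.995 ] [0.0054 0.0134 0.0248] 27.29
False
mid 11.02 [0.4811 0.1585 0.1018] [-0.5526 -1.0701 -3.1421] [-0.0023  0.0199  0.0008] 26.91
True
end 11.43 [0.4814 0.1587 0.0974] [-0.0444  0.5519  6.0559] [-0.0008  0.0953 -0.0097] 26.8
hold 11.72 [0.4814 0.1587 0.0974] [-0.8285  0.6249  5.6359] [-0.0014  0.1564 -0.0327] 27.14
```

View pics/d.png

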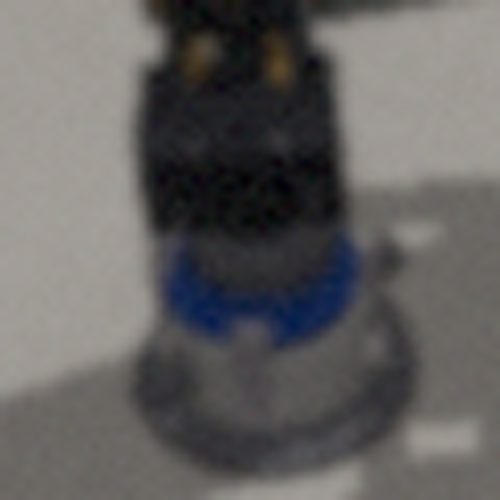

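The stop came at TCP z=0.0974, with 0.0975 expected on the rim. I press once more to be firm, then lift and check how the cover sits.

```bash
python3 - <<'E'
from m import *
x,y=.4813,.1586
def st(l):
    s=r.get_state();print(l,round(s["time_s"],2),s["eef_pos"],s["wrist_force"],s["moment"],round(s["gripper_width"]*88,2))
print(r.move_linear([x,y,.094],vel=.01,threshold=18));st("press")
r.sleep(.2);st("hold")
r.move_linear([x,y,.15],vel=.06);st("up")
r.move_linear([.55,.02,.17],vel=.15);r.sleep(.3);st("away")
for n in("side","top"):
    p,d=imaging.read_camera(n); cv2.imwrite(f"pics/e_{n}.png",p[:,:,::-1]); np.savez(f"e_{n}.npz",p=p,d=d)
P=pts("side",np.load("e_side.npz")["d"]);p=np.load("e_side.npz")["p"]
u,ax=disc(p,(190,165,240,215));print("disc",u,ax,ray("side",u,.074),proj("side",[.4824,.1597,.074]))
h=cv2.cvtColor(p,cv2.COLOR_RGB2HSV);
m=np.zeros(h.shape[:2],bool);q=P
m=(np.hypot(P[...,0]-.4824,P[...,1]-.1597)<.022)&(P[...,2]>.05)&(P[...,2]<.12)
Q=P[m];A=np.c_[Q[:,:2]-[.4824,.1597],np.ones(len(Q))];s=np.linalg.lstsq(A,Q[:,2],rcond=None);print("side plane",len(Q),s[0],np.median(Q[:,2]))
P=pts("top",np.load("e_top.npz")["d"])
m=(np.hypot(P[...,0]-.4811,P[...,1]-.1604)<.024)&(P[...,2]>.05)&(P[...,2]<.12)
Q=P[m]
if len(Q)>5:
  A=np.c_[Q[:,:2]-[.4811,.1604],np.ones(len(Q))];s=np.linalg.lstsq(A,Q[:,2],rcond=None);print("top plane",len(Q),s[0],np.median(Q[:,2]))
cv2.imwrite("pics/e.png",np.hstack([cv2.resize(p[155:215,180:240,::-1],(400,400),interpolation=cv2.INTER_CUBIC),cv2.resize(cv2.imread("pics/e_top.png")[210:270,208:268],(400,400),interpolation=cv2.INTER_CUBIC)]))
E
```

```text
True
press 11.99 [0.4815 0.1586 0.0974] [-0.3622  0.3146  5.6481] [0.0008 0.1334 0.0323] 27.39
hold 12.19 [0.4814 0.1587 0.0974] [0.0342 0.5301 6.1767] [-0.0383  0.1362  0.0023] 26.93
up 13.23 [0.481  0.1585 0.1497] [-0.1385 -0.7472 -3.4607] [ 0.0577  0.0311 -0.0365] 26.9
away 14.72 [0.5498 0.0205 0.1699] [-0.8167 -0.0325 -3.5548] [ 0.015  -0.0121  0.0317] 26.94
disc [210.7661 184.9659] [ 6.0411 15.0317] [0.4817 0.154  0.074 ] [210.9403 183.6998]
side plane 110 [-0.0097  0.002   0.0753] 0.0752841153602502
top plane 168 [-0.025  -0.0203  0.0746] 0.07464184880105293
```

View pics/e.png

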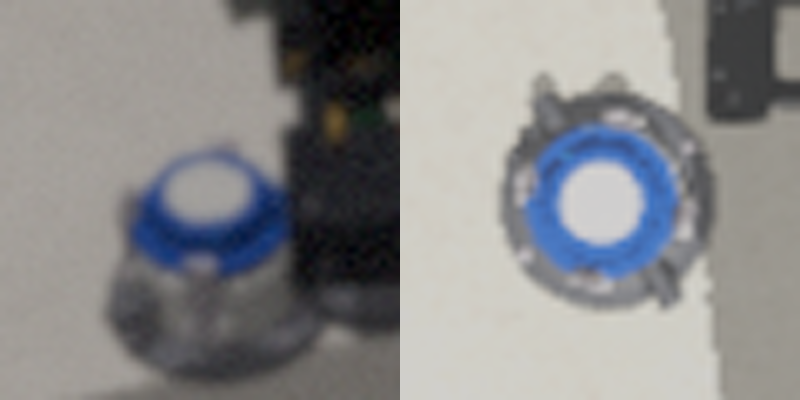

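The white disc is now at z≈0.0747 in both cameras (0.074 expected at home, 0.0885 before) and level within noise. In the top crop all four clips overlap the flange. Next I return the tool to its stand.

```bash
python3 - <<'E'
from m import *
x,y=.5772,-.1062
def st(l):
    s=r.get_state();print(l,round(s["time_s"],2),s["eef_pos"],s["wrist_force"],round(s["gripper_width"]*88,2))
r.move_linear([x,y,.17],vel=.13)
r.move_linear([x,y,.045],vel=.08);r.sleep(.2);st("low")
print(r.move_linear([x,y,.027],vel=.02,threshold=6));st("contact");r.sleep(.2);st("c2")
for n in("side",):
    p,d=imaging.read_camera(n); cv2.imwrite(f"pics/f_{n}.png",p[:,:,::-1])
cv2.imwrite("pics/f.png",np.hstack([cv2.resize(p[225:290,215:290,::-1],(400,400),interpolation=cv2.INTER_CUBIC),cv2.resize(p[155:215,180:240,::-1],(400,400),interpolation=cv2.INTER_CUBIC)]))
E
```

```text
low 17.88 [ 0.5774 -0.1062  0.0453] [-0.3371 -0.1234 -3.5301] 27.1
True
contact 18.62 [ 0.5769 -0.1062  0.0295] [-0.0369  0.1233  4.0269] 27.67
c2 18.82 [ 0.5769 -0.1062  0.0294] [-0.5607 -0.0303  6.2744] 27.07
```

View pics/f.png

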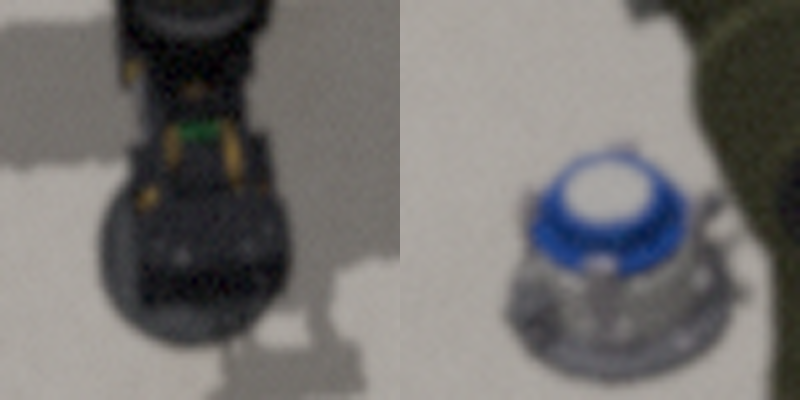

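Contact came at z=0.0295, the same as at pickup, so the foot is flat on the stand floor. I release and retreat.

```bash
python3 - <<'E'
from m import *
def st(l):
    s=r.get_state();print(l,round(s["time_s"],2),s["eef_pos"],s["wrist_force"],round(s["gripper_width"]*88,2))
r.set_gripper(1.0);st("open")
r.move_linear([.5772,-.1062,.20],vel=.1);st("up")
r.goto([.30,-.50,.24],[0,1,0,0]);r.sleep(.3);st("away")
for n in("side","top"):
    p,d=imaging.read_camera(n); cv2.imwrite(f"pics/g_{n}.png",p[:,:,::-1]); np.savez(f"g_{n}.npz",p=p,d=d)
P=pts("top",d)
for nm,dd,c in(("top",d,(.4811,.1604)),("side",np.load("g_side.npz")["d"],(.4824,.1597))):
  P=pts(nm,dd);m=(np.hypot(P[...,0]-c[0],P[...,1]-c[1])<.022)&(P[...,2]>.05)&(P[...,2]<.12)
  Q=P[m];s=np.linalg.lstsq(np.c_[Q[:,:2]-c,np.ones(len(Q))],Q[:,2],rcond=None);print(nm,"plane",len(Q),s[0])
a,b=cv2.imread("pics/g_side.png"),cv2.imread("pics/g_top.png")
def z(i,r0,c0,w=60):return cv2.resize(i[r0:r0+w,c0:c0+w],(300,300),interpolation=cv2.INTER_CUBIC)
cv2.imwrite("pics/g.png",np.vstack([np.hstack([z(a,232,222),z(a,155,180)]),np.hstack([z(b,185,288),z(b,210,208)])]))
cv2.imwrite("pics/g2.png",cv2.resize(np.hstack([a,b]),(800,300)))
E
```

```text
open 19.86 [ 0.5758 -0.106   0.0284] [0.7183 0.5769 0.0933] 87.48
up 21.73 [ 0.5768 -0.1061  0.1994] [-0.2413  0.7125  0.2768] 87.91
away 23.78 [ 0.3006 -0.4997  0.24  ] [ 0.5846 -0.0554  0.1432] 88.16
top plane 139 [-0.0241  0.0089  0.0745]
side plane 108 [0.0007 0.0379 0.0753]
```

View pics/g.png

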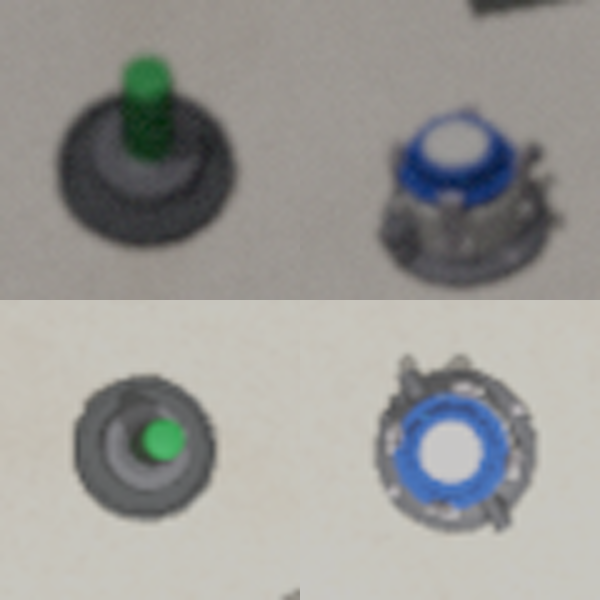

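View pics/g2.png

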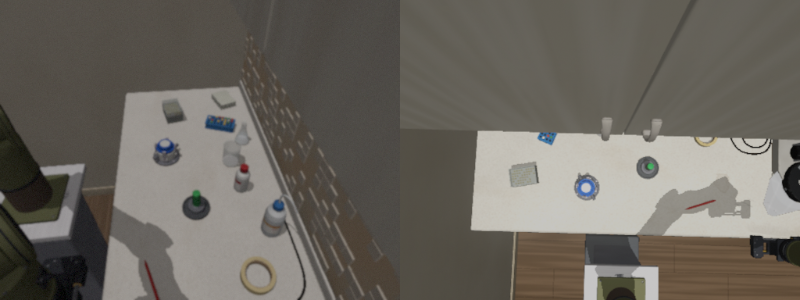

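Tool stands upright near the dish centre, the cover is low between the clips, and the bystanders look unmoved. I average several depth frames to check that the cover is level.

```bash
python3 - <<'E'
from m import *
for nm,c in(("top",(.4811,.1604)),("side",(.4824,.1597))):
  D=np.mean([imaging.read_camera(nm)[1] for _ in range(10)],0);D0=np.load(f"a_{nm}.npz")["d"]
  for l,dd in(("now",D),("start",D0)):
    P=pts(nm,dd);m=(np.hypot(P[...,0]-c[0],P[...,1]-c[1])<.022)&(P[...,2]>.05)&(P[...,2]<.12)
    Q=P[m];A=np.c_[Q[:,:2]-c,np.ones(len(Q))];s=np.linalg.lstsq(A,Q[:,2],rcond=None);res=np.std(Q[:,2]-A@s[0])
    print(nm,l,len(Q),s[0],"res",res,"se",res*np.sqrt(np.diag(np.linalg.inv(A.T@A))))
  P=pts(nm,D)
  b=(np.abs(P[...,2])<.02)&(np.hypot(P[...,0]-c[0],P[...,1]-c[1])<.12)&(np.hypot(P[...,0]-c[0],P[...,1]-c[1])>.07)
  Q=P[b];A=np.c_[Q[:,:2]-c,np.ones(len(Q))];print(" bench",np.linalg.lstsq(A,Q[:,2],rcond=None)[0])
E
```

```text
top now 139 [-0.0137 -0.0043  0.0745] res 0.0008923299753065203 se [0.0069 0.0069 0.0001]
top start 146 [-0.0028 -0.0335  0.0878] res 0.0028244491940389274 se [0.0209 0.0215 0.0002]
 bench [-0.0008 -0.      0.0002]
side now 103 [-0.0026  0.0051  0.0751] res 0.000478715940588024 se [0.0044 0.0042 0.    ]
side start 107 [-0.0053 -0.0031  0.0887] res 0.0013662894005097013 se [0.0118 0.0123 0.0001]
 bench [0.001  0.     0.0007]
```

The cover is level within about 0.3 to 0.8°, and its drop of 13.3 to 13.6 mm puts it home within the depth error. I hand the job in.

```bash
python3 - <<'E'
from workcell import r
r.close_job(); print(r.get_state()["time_s"])
E
```

```text
the job is handed in; nothing more can be done
the job is handed in; nothing more can be done
```

I pressed the cover down with the seating tool until it stopped on the rim. The tool is back upright in its stand and released, and I handed the job in at about 25 s on the robot's clock.

- **Cover seated:** the tool stopped at TCP height 97.4 mm, against 97.5 mm expected on the rim. A second press moved it no further. The top of the boss reads 74.5 mm (top camera) and 75.1 mm (side camera), against 74 mm when home.
- **Drop:** it measured 13.3 to 13.6 mm, against 14 mm expected; the difference is within the depth and calibration error.
- **Level and clips:** the fitted tilt is 0.8° or less in the top view and about 0.3° in the side view, both near the noise. I judged the clips closed from low-resolution pictures plus this height, not from a sharp view of each one.
- **Tool returned:** the foot touched the stand floor at the same height as at pickup, and both cameras show it standing upright near the middle of the dish.
- **Bystanders:** they looked unmoved in the final pictures; I did not measure them.

**Disagreements:** the two cameras differed by 1 to 2 mm in places. Before pressing, the side depth showed the tool about 1 to 2 mm off the cover's centre, so I shifted it by about 0.5 mm in x and 1.6 mm in y. The force stops triggered at 22 N and 18 N changes, but the wrist force read just after each was only about 9 N above its value before contact. A small moment of about 0.13 N m appeared on the rim, so the press may have been slightly off centre.

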